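# Test two air cylinders and reject the one that jams

### The job

Two small air cylinders stand on the bench. Push the rod of each one down as far as it will go: a sound rod slides fully home, a bad one jams part way. Stand the cylinder that jams upright in the steel tray, and leave the sound one standing where it is; both rods stay pushed in.

Things in the scene. Friction and masses are not known exactly. Their poses are not given: they have to be found in the camera images.
- cylinder_a_centre (a point): Centre of the square grey and aluminium body, 40 x 40 mm, 50 mm high, about 0.3 kg, of one of two like air cylinders standing on the bench; x, y square to its side faces, z up. A rod out of its top carries a round black cap, 30 mm across, 12 mm thick; the cap's top is 65 mm above this point less the rod's joint value. Grasp the body across two opposite sides, e.g. 10 mm above this point.
- cylinder_a_rod (a joint): Depth of cylinder a's rod, m: 0 fully out; starts 0 to 0.005. Pushing takes about 6 N; no spring, it stays where left. A sound rod slides to a stop at 0.024 (fully home, 4 mm gap between body and cap). A bad one meets a hard stop at about 0.011 (17 mm gap) and will go no further. Exactly one of the two is bad; find which by pushing.
- cylinder_b_centre (a point): The same point of the other air cylinder, of the same shape and size.
- cylinder_b_rod (a joint): The same for the rod of cylinder b.
- tray_in (a point): Centre of the inner floor of a fixed, shallow square steel tray, 130 x 130 mm outside with walls 4 mm thick and 20 mm high over the bench; x and y run along its walls. The inner floor is 122 x 122 mm and a few mm above the bench.

How it is judged:
At the end, for the whole second after the job is handed in: The sound cylinder's rod is fully home (within 3 mm) and it stands upright (within 10 degrees) within 40 mm of where it stood; the jamming cylinder, its rod pushed in to its jam (within 3 mm), stands upright (within 10 degrees) and released on the floor of the tray (((value of joint cylinder_a_rod above 0.021 m and value of joint cylinder_b_rod between 0.008 and 0.016 m and distance of cylinder_a_centre from where it was at the start of the episode below 0.04 m and angle between each of cylinder_a_centre, cylinder_b_centre's own z axis and vertical below 0.17 rad and x of cylinder_b_centre in the frame of tray_in between -0.045 and 0.045 m and y of cylinder_b_centre in the frame of tray_in between -0.045 and 0.045 m and z of cylinder_b_centre in the frame of tray_in below 0.032 m) or (value of joint cylinder_b_rod above 0.021 m and value of joint cylinder_a_rod between 0.008 and 0.016 m and distance of cylinder_b_centre from where it was at the start of the episode below 0.04 m and angle between each of cylinder_b_centre, cylinder_a_centre's own z axis and vertical below 0.17 rad and x of cylinder_a_centre in the frame of tray_in between -0.045 and 0.045 m and y of cylinder_a_centre in the frame of tray_in between -0.045 and 0.045 m and z of cylinder_a_centre in the frame of tray_in below 0.032 m))); the robot touches nothing.
It also fails if it takes over 51 s, if anything falls off the work surface, if the arm or the gripper's body presses on something with over 40 N, if the wrist force passes 120 N, or if a joint passes its speed limit or range.

### The arm

A 7-joint arm with a two-finger parallel gripper is mounted at the origin on the work surface; the furniture and walls round the work are solid. World frame = base frame: x ahead of the robot, y to its left, z up, the work surface at z = 0. Lengths are in m, angles in rad, forces in N, time in s.
With the tool pointing down it reaches from about 0.35 to 0.9 m from the base axis. Payload 8.1 kg.
Tool frame: the origin (TCP) lies midway between the tips of the shut fingers; the grasp point (between the pads) lies 19 mm behind it; z points along the fingers, y is the line along which they close (so a half turn about z gives the same grasp; the last joint's range is limited). The gripper opens to 85 mm and grips with 20 to 120 N. Pads are 22 mm wide; open, the fingers measure 114 mm over their backs; the gripper's body (76 mm by 85 mm) begins 54 mm behind the grasp point. The pads swing forward as they close: fully open they stand 13 mm farther back than shut.
Start: joints at [-1.351, 0.434, 0.025, 1.573, -0.012, 1.134, -0.075], TCP at [0.198, 0.593, 0.231] pointing down, gripper open.
Joint ranges: [-2.62, 2.62], [-0.44, 2.09], [-1.27, 1.32], [0.08, 2.57], [-1.32, 4.46], [0.12, 2], [-2.74, 2.74]. Speed limits (rad/s): [2.22, 2.22, 3.01, 3.01, 3.14, 3.14, 3.14].

### API

Orientations are given as a rotation vector (axis times angle).
In Python, from rig import read_state, get_image, calibration, close_job gives the robot as it stands.
- The arm moves only by the shell command python3 -m pendant 'ROWS' [FORCE]. ROWS is JSON, a list of rows, each an object with "gripper": the opening, from 0 (shut) to 1 (fully open); "dp": the shift along the tool's x, y, z in cm, a list of three; "roll": the turn about the tool's z in rad. In form: [{"gripper": gripper, "dp": [x, y, z], "roll": roll}, ...]. A call has exactly 10 rows; each row shifts and turns the commanded pose from where the row before left it, along the tool's axes as they then stand; what a row does not reach is not made up. A row lasts 1/10 s, in which the tool goes at most 50 mm and 8.59 degrees, less where a joint would pass 70% of its speed; a pose out of reach is approached as far as the arm can. A call is refused whole if a number of a shift passes 5 or a number of a turn 0.15, either way. A call with a gripper value outside its range is refused whole. The fingers move at their own pace and stop on an object; FORCE is the grip in N (left out, the last holds). Time passes only in rows, so rows that do not move let the fingers close, or fill a call up. It gives the time, the measured TCP pose, the force, the opening and the grip force at its end, in the units of the state.
- read_state(): the state, without advancing time (a new reading comes with each control period).
- get_image(name): name is "side" or "top" or "wrist"; returns (picture, depth): 384x512x3 uint8, blue, green, red; 384x512 float32, m along the optical axis (not along the pixel's ray), 0 where there is no reading.
- calibration(name): a dict with "vfov" (degrees; the focal length in pixels is half the picture's height over the tangent of half this angle, whatever the lens; pixels are square), "cx", "cy" (the principal point, pixels), "extrinsics" (4x4, takes a point from world to camera coordinates). Camera axes: x right, y down, z forward; pixel columns grow to the right and rows downward; lengths in m; the calibration is good to about 2 mm. A picture is of the moment at which its call begins: read the wrist's pose just before it. calibration takes no time and is no camera call; for the wrist camera it gives the pose at the moment of the call.
- close_job(): hands the job in; it is judged then, once.
The state is a dict: "clock": time; "joint_pos": joint angles; "qd": joint speeds; "effort": joint torques, N m; "ee_pos": TCP position; "tool_rot": TCP orientation; "force": force on the tool from outside, world axes, zero at the start; "moment": the same for the moment, N m; "finger_gap": finger opening in m; "finger_force": force on a finger pad.
Only numpy, scipy, OpenCV 4.12 (cv2) and the standard library are available. Lean on these libraries where they do the work, as an engineer would, in place of code of your own. Each camera call takes 0.05 s, during which the arm holds its last target. There are 200 camera calls.

## Working session

There is one attempt and no reset: what is moved stays moved. The work goes in short steps, Python scripts to look and compute and a shell command to move; the robot and the scene stay as the last step left them, time stands still between calls to the robot, and variables do not carry over. Pictures are saved under pics/ and viewed, at most 10 in all, crops included, and the job is handed in when it is done.

```bash
ls; mkdir -p pics; cat > h.py <<'E'
import numpy as np, cv2
from rig import *
def world(name):
    c=calibration(name); im,d=get_image(name)
    f=192/np.tan(np.radians(c['vfov'])/2); v,u=np.mgrid[:384,:512]
    P=np.stack([(u-c['cx'])/f*d,(v-c['cy'])/f*d,d,np.ones_like(d)],-1)
    return im,d,(P@np.linalg.inv(c['extrinsics']).T)[...,:3]
E
python3 - <<'E'
from h import *
s=read_state();print(s)
a=[]
for n in('top','side'):
    im,d,W=world(n); cv2.imwrite(f'pics/{n}1.png',im); np.save(n+'.npy',W); 
    print(n,calibration(n))
E
```

```text
pics
{'clock': 0.0, 'joint_pos': array([-1.35061045,  0.43525729,  0.02499606,  1.57413401, -0.01159984,
        1.13398069, -0.07512867]), 'qd': array([ 1.23705985e-05,  4.77196183e-04,  7.35095818e-04,  1.47442947e-03,
       -1.97788378e-04, -1.36182088e-03, -9.74532880e-04]), 'effort': array([ 1.16470823e-03, -6.70485020e+01,  1.02552474e+00, -3.16195178e+01,
        1.55643054e-02,  1.30092454e-02, -5.95374672e-05]), 'ee_pos': array([0.19815918, 0.59220615, 0.23049065]), 'tool_rot': array([-5.05001156e-01, -3.10063084e+00,  2.56168722e-03]), 'force': array([-0.27503136,  0.11131336,  0.694638  ]), 'moment': array([-0.09451076,  0.03293966,  0.02002956]), 'finger_force': 0.0, 'finger_gap': 0.08505166971367374}
top {'vfov': 47.515859098662716, 'cx': 253.74693915852916, 'cy': 193.57321305482586, 'extrinsics': array([[ 0.02659435, -0.99953762,  0.01474044, -0.13846391],
       [-0.991925  , -0.02821527, -0.12364742,  0.56727471],
       [ 0.12400615, -0.01133308, -0.99221673,  0.83337967],
       [ 0.        ,  0.        ,  0.        ,  1.        ]])}
side {'vfov': 47.510540916894634, 'cx': 252.94448954036133, 'cy': 183.13683115613694, 'extrinsics': array([[-0.94402203, -0.32963155, -0.01286304,  0.47529113],
       [-0.20390641,  0.61372529, -0.76273419,  0.24944789],
       [ 0.25931562, -0.71741502, -0.64658418,  0.65033905],
       [ 0.        ,  0.        ,  0.        ,  1.        ]])}
```

View pics/top1.png

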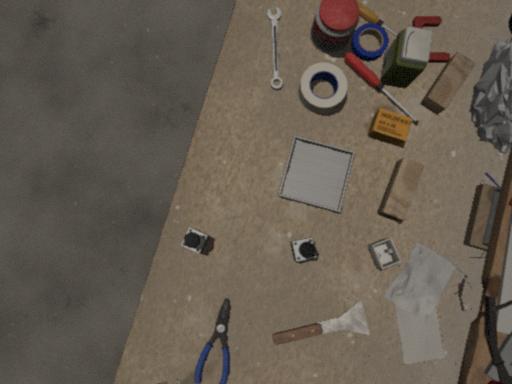

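View pics/side1.png

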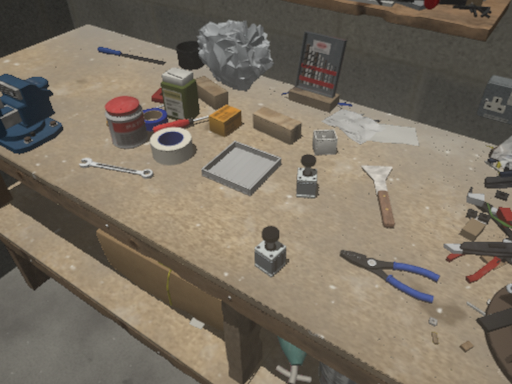

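The top view shows the two cylinders near px (196,240) and (306,250) and the tray near (317,174). The grey box at (385,254) is a distractor. The side view shows both rods out, at (270,250) and (308,175).

```bash
python3 - <<'E'
import numpy as np,cv2
T=np.load('top.npy');S=np.load('side.npy')
def rect(p):
    r=cv2.minAreaRect((p[:,:2]*1000).astype(np.float32)); return r
for n,(u,v),(us,vs) in(('L',(196,240),(270,250)),('R',(306,250),(308,175))):
    w=T[v-25:v+25,u-25:u+25].reshape(-1,3); ws=S[vs-35:vs+35,us-25:us+25].reshape(-1,3)
    print(n,'bench z',np.median(w[:,2]),np.median(ws[:,2]))
    for nm,q in(('top',w),('side',ws)):
        cap=q[(q[:,2]>.068)&(q[:,2]<.11)]; z=np.percentile(cap[:,2],[50,90,98]);c=cap[cap[:,2]>z[1]-.006]
        b=q[(q[:,2]>.043)&(q[:,2]<.056)]
        print(nm,'cap',z.round(4),len(c),(c.min(0)+c.max(0)).round(4)/2,np.ptp(c[:,:2],axis=0),'body',len(b),rect(b))
w=T[120:230,265:370].reshape(-1,3); b=w[(w[:,2]>.012)&(w[:,2]<.03)];print('tray',len(b),rect(b))
w=T[170:180,310:322,2];print('floor',np.median(w))
E
```

```text
L bench z 0.001506500580981729 0.00010673588551024515
top cap [0.0878 0.0895 0.0905] 201 [ 0.47575 -0.00945  0.08765] [0.02789707 0.02754549] body 226 ((475.67474365234375, -8.693939208984375), (40.912479400634766, 39.95519256591797), 66.73018646240234)
side cap [0.086  0.0876 0.0883] 207 [ 0.4753  -0.0084   0.08525] [0.02804738 0.03088393] body 383 ((475.49688720703125, -8.478414535522461), (40.74300765991211, 40.34906005859375), 66.96760559082031)
R bench z 0.001691141179196498 6.095741875850047e-05
top cap [0.0906 0.0923 0.0932] 201 [ 0.464  -0.2221  0.0911] [0.02920349 0.02807153] body 225 ((463.9980163574219, -221.94642639160156), (39.394161224365234, 39.697540283203125), 12.757035255432129)
side cap [0.0883 0.0901 0.0912] 127 [ 0.4633 -0.2212  0.0879] [0.02830952 0.02776077] body 255 ((465.00811767578125, -282.5899963378906), (45.971466064453125, 167.04623413085938), 1.139677882194519)
tray 617 ((641.4667358398438, -266.3278503417969), (151.92822265625, 181.7153778076172), 76.34683227539062)
floor 0.00521655631474599
```

```bash
cat >> h.py <<'E'
from scipy.spatial.transform import Rotation as R
def go(p,yaw=None):
    s=read_state(); r=R.from_rotvec(s['tool_rot']); M=r.as_matrix()
    ty=np.degrees(np.arctan2(M[1,1],M[0,1]))
    print('t',round(s['clock'],2),'tcp',s['ee_pos'].round(4),'yaw_y',ty.round(1),'tilt',M[:,2].round(3),'F',s['force'].round(1),'gap',s['finger_gap'])
    print('dp cm',(r.inv().apply(np.array(p)-s['ee_pos'])*100).round(2))
    if yaw is not None: 
        for k in (0,90): print('roll rad',-np.radians((yaw+k-ty+90)%180-90).round(3))
E
python3 - <<'E'
from h import *
T=np.load('top.npy');w=T[125:222,270:362]
m=((w[...,2]>.0035)&(w[...,2]<.026)).astype(np.uint8)
n,l,st,c=cv2.connectedComponentsWithStats(cv2.morphologyEx(m,cv2.MORPH_OPEN,np.ones((3,3))))
k=1+np.argmax(st[1:,4]);p=w[l==k];print(st[k],cv2.minAreaRect((p[:,:2]*1000).astype(np.float32)))
p=p[p[:,2]>.014];print(cv2.minAreaRect((p[:,:2]*1000).astype(np.float32)))
go([.4755,-.009,.13])
E
```

```text
[   8   10   76   77 2950] ((621.5552368164062, -250.2826690673828), (130.46804809570312, 135.36607360839844), 76.40045928955078)
((619.218017578125, -249.81130981445312), (130.33200073242188, 130.6779327392578), 76.34683227539062)
t 0.1 tcp [0.1982 0.5923 0.2306] yaw_y 71.5 tilt [-0.    -0.001 -1.   ] F [-1.1  0.1 -0.2] gap 0.0855190145354333
dp cm [-45.38 -48.21  10.13]
```

```bash
python3 -m pendant '[{"gripper":0,"dp":[-3.2,-3.4,0.3],"roll":0},{"gripper":0,"dp":[-3.2,-3.4,0.3],"roll":0},{"gripper":0,"dp":[-3.2,-3.4,0.3],"roll":0},{"gripper":0,"dp":[-3.2,-3.4,0.3],"roll":0},{"gripper":0,"dp":[-3.2,-3.4,0.3],"roll":0},{"gripper":0,"dp":[-3.2,-3.4,0.3],"roll":0},{"gripper":0,"dp":[-3.2,-3.4,0.3],"roll":0},{"gripper":0,"dp":[-3.2,-3.4,0.3],"roll":0},{"gripper":0,"dp":[-3.2,-3.4,0.3],"roll":0},{"gripper":0,"dp":[-3.2,-3.4,0.3],"roll":0}]' 40; python3 -c "
from h import *
go([.4755,-.009,.13])"
```

```text
clock: 1.1
ee_pos: [0.3942, 0.1669, 0.2012]
tool_rot: [0.505, 3.101, 0.0]
force: [1.1, -0.1, 0.8]
finger_gap: 0.0003
finger_force: 0.0
t 1.1 tcp [0.3942 0.1669 0.2012] yaw_y 71.5 tilt [ 0.  0. -1.] F [ 1.1 -0.1  0.8] gap 0.0003287287693282019
dp cm [-13.29 -14.1    7.12]
```

```bash
python3 -m pendant '[{"gripper":0,"dp":[-2.66,-2.82,1],"roll":0},{"gripper":0,"dp":[-2.66,-2.82,1],"roll":0},{"gripper":0,"dp":[-2.66,-2.82,1],"roll":0},{"gripper":0,"dp":[-2.66,-2.82,1],"roll":0},{"gripper":0,"dp":[-2.66,-2.82,1],"roll":0},{"gripper":0,"dp":[0,0,2],"roll":0},{"gripper":0,"dp":[0,0,2],"roll":0},{"gripper":0,"dp":[0,0,1],"roll":0},{"gripper":0,"dp":[0,0,0.5],"roll":0},{"gripper":0,"dp":[0,0,0],"roll":0}]'; python3 -c "
from h import *
go([.4755,-.009,.066])"
```

```text
clock: 2.1
ee_pos: [0.475, -0.0069, 0.0961]
tool_rot: [-0.504, -3.1, 0.0]
force: [0.1, 0.5, 0.3]
finger_gap: -0.0003
finger_force: 0.0
t 2.1 tcp [ 0.475  -0.0069  0.0961] yaw_y 71.5 tilt [-0.001 -0.    -1.   ] F [0.1 0.5 0.3] gap -0.00028913035540071934
dp cm [-0.12 -0.18  3.01]
```

```bash
python3 -m pendant '[{"gripper":0,"dp":[-0.1,-0.2,0.2],"roll":0},{"gripper":0,"dp":[0,0,0.3],"roll":0},{"gripper":0,"dp":[0,0,0.3],"roll":0},{"gripper":0,"dp":[0,0,0.3],"roll":0},{"gripper":0,"dp":[0,0,0.3],"roll":0},{"gripper":0,"dp":[0,0,0.2],"roll":0},{"gripper":0,"dp":[0,0,0.2],"roll":0},{"gripper":0,"dp":[0,0,0.2],"roll":0},{"gripper":0,"dp":[0,0,0],"roll":0},{"gripper":0,"dp":[0,0,0],"roll":0}]'; python3 -c "
from h import *
go([.4755,-.009,.066])"
```

```text
clock: 3.1
ee_pos: [0.4766, -0.0093, 0.0787]
tool_rot: [0.505, 3.098, 0.003]
force: [-9.4, 0.5, 43.3]
finger_gap: -0.0001
finger_force: 21.8
t 3.1 tcp [ 0.4766 -0.0093  0.0787] yaw_y 71.5 tilt [ 0.002  0.001 -1.   ] F [-9.4  0.5 43.3] gap -9.080161827344195e-05
dp cm [ 0.11 -0.01  1.27]
```

Cylinder L jams: 43 N with the cap at about 0.079 m. I'll retreat, open the gripper and recheck its pose before grasping.

```bash
python3 -m pendant '[{"gripper":0,"dp":[0,0,-1],"roll":0},{"gripper":0,"dp":[0,0,-2],"roll":0},{"gripper":1,"dp":[0,0,-2.5],"roll":0.08},{"gripper":1,"dp":[0,0,-1],"roll":0},{"gripper":1,"dp":[0,0,0],"roll":0},{"gripper":1,"dp":[0,0,0],"roll":0},{"gripper":1,"dp":[0,0,0],"roll":0},{"gripper":1,"dp":[0,0,0],"roll":0},{"gripper":1,"dp":[0,0,0],"roll":0},{"gripper":1,"dp":[0,0,0],"roll":0}]'; python3 - <<'E'
from h import *
go([.4755,-.009,.016],67)
for n in('side','wrist'):
    im,d,W=world(n); cv2.imwrite(f'pics/{n}2.png',im); q=W.reshape(-1,3)
    q=q[(np.hypot(q[:,0]-.4755,q[:,1]+.009)<.035)]
    b=q[(q[:,2]>.042)&(q[:,2]<.055)];c=q[(q[:,2]>.068)&(q[:,2]<.1)]
    print(n,len(b),len(b) and cv2.minAreaRect((b[:,:2]*1000).astype(np.float32)),len(c), len(c) and (c.min(0)+c.max(0))/2, len(c) and np.median(c[:,2]))
E
```

```text
clock: 4.1
ee_pos: [0.4754, -0.0094, 0.141]
tool_rot: [-0.628, -3.078, 0.0]
force: [-0.0, -0.3, -0.1]
finger_gap: 0.0855
finger_force: 0.0
t 4.1 tcp [ 0.4754 -0.0094  0.141 ] yaw_y 66.9 tilt [-0.001 -0.    -1.   ] F [-0.  -0.3 -0.1] gap 0.08551280436775689
dp cm [1.00e-02 5.00e-02 1.25e+01]
roll rad -0.001
roll rad 1.569
side 356 ((475.7874450683594, -8.166496276855469), (40.23727798461914, 40.63743209838867), 67.22789001464844) 239 [ 0.47544933 -0.00876438  0.07473159] 0.07798538774330843
wrist 1208 ((476.9820251464844, -8.239948272705078), (39.863380432128906, 39.83395004272461), 66.7723617553711) 1313 [ 0.47701807 -0.00812763  0.0739052 ] 0.07764792790619834
```

View pics/wrist2.png

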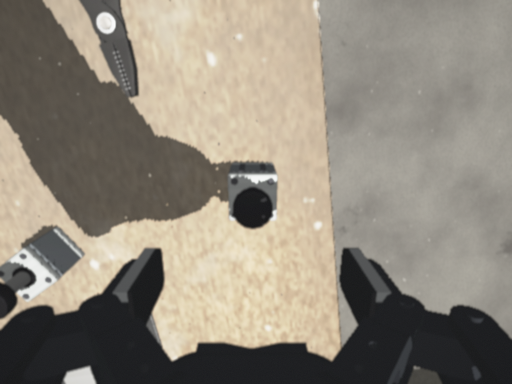

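The wrist view shows the cylinder upright at (252,195), square between the fingers, with its cap pushed part way in. I'll descend and grip.

```bash
python3 -m pendant '[{"gripper":1,"dp":[0,0.1,2.5],"roll":0},{"gripper":1,"dp":[0,0,2.5],"roll":0},{"gripper":1,"dp":[0,0,2.5],"roll":0},{"gripper":1,"dp":[0,0,2.5],"roll":0},{"gripper":1,"dp":[0,0,1.5],"roll":0},{"gripper":1,"dp":[0,0,0.8],"roll":0},{"gripper":1,"dp":[0,0,0.2],"roll":0},{"gripper":1,"dp":[0,0,0],"roll":0},{"gripper":0,"dp":[0,0,0],"roll":0},{"gripper":0,"dp":[0,0,0],"roll":0}]' 50
python3 -m pendant '[{"gripper":0,"dp":[0,0,0],"roll":0},{"gripper":0,"dp":[0,0,0],"roll":0},{"gripper":0,"dp":[0,0,0],"roll":0},{"gripper":0,"dp":[0,0,0],"roll":0},{"gripper":0,"dp":[0,0,-0.5],"roll":0},{"gripper":0,"dp":[0,0,-1.5],"roll":0},{"gripper":0,"dp":[0,0,-2.5],"roll":0},{"gripper":0,"dp":[0,0,-2.5],"roll":0},{"gripper":0,"dp":[0,0,-2],"roll":0},{"gripper":0,"dp":[0,0,-1],"roll":0}]'; python3 -c "
from h import *
go([.619,-.25,.1],76.3)"
```

```text
clock: 5.2
ee_pos: [0.4766, -0.0083, 0.017]
tool_rot: [0.628, 3.077, 0.001]
force: [0.0, -0.2, 0.1]
finger_gap: 0.059
finger_force: 0.0
clock: 6.2
ee_pos: [0.4764, -0.0084, 0.1179]
tool_rot: [0.628, 3.076, 0.001]
force: [-0.2, 0.2, -3.5]
finger_gap: 0.0397
finger_force: 51.1
t 6.2 tcp [ 0.4764 -0.0084  0.1179] yaw_y 66.9 tilt [ 0.002  0.    -1.   ] F [-0.2  0.2 -3.5] gap 0.03968767535271532
dp cm [-22.59 -16.63   1.81]
roll rad -0.164
roll rad 1.407
```

```bash
python3 -m pendant '[{"gripper":0,"dp":[-1.8,-1.33,0],"roll":0},{"gripper":0,"dp":[-2.6,-1.91,0],"roll":0},{"gripper":0,"dp":[-2.6,-1.91,0],"roll":0},{"gripper":0,"dp":[-2.6,-1.91,0],"roll":0},{"gripper":0,"dp":[-2.6,-1.91,0],"roll":0},{"gripper":0,"dp":[-2.6,-1.91,0],"roll":0},{"gripper":0,"dp":[-2.6,-1.91,0],"roll":0},{"gripper":0,"dp":[-2.6,-1.91,0],"roll":0},{"gripper":0,"dp":[-2.6,-1.91,0],"roll":-0.08},{"gripper":0,"dp":[0,0,0],"roll":-0.08}]'; python3 -c "
from h import *
go([.619,-.25,.024],76.3)"
```

```text
clock: 7.2
ee_pos: [0.6191, -0.2551, 0.1154]
tool_rot: [0.382, 3.118, -0.005]
force: [-0.3, 0.0, -2.4]
finger_gap: 0.0394
finger_force: 51.2
t 7.2 tcp [ 0.6191 -0.2551  0.1154] yaw_y 76.0 tilt [-0.    -0.003 -1.   ] F [-0.3  0.  -2.4] gap 0.03941150422036689
dp cm [0.13 0.52 9.14]
roll rad -0.005
roll rad 1.566
```

```bash
python3 -m pendant '[{"gripper":0,"dp":[0,0,1],"roll":0},{"gripper":0,"dp":[0.1,0.2,2],"roll":0},{"gripper":0,"dp":[0,0,2],"roll":0},{"gripper":0,"dp":[0,0,2],"roll":0},{"gripper":0,"dp":[0,0,1],"roll":0},{"gripper":0,"dp":[0,0,0.6],"roll":0},{"gripper":0,"dp":[0,0,0.3],"roll":0},{"gripper":0,"dp":[0,0,0.2],"roll":0},{"gripper":0,"dp":[0,0,0],"roll":0},{"gripper":0,"dp":[0,0,0],"roll":0}]'; python3 -c "
from h import *
go([.619,-.25,.021],76.3)"
```

```text
clock: 8.2
ee_pos: [0.6187, -0.2478, 0.026]
tool_rot: [0.381, 3.117, -0.0]
force: [0.5, 0.0, -4.2]
finger_gap: 0.0395
finger_force: 51.2
t 8.2 tcp [ 0.6187 -0.2478  0.026 ] yaw_y 76.1 tilt [ 0.001 -0.    -1.   ] F [ 0.5  0.  -4.2] gap 0.03946557922405902
dp cm [-0.08 -0.2   0.5 ]
roll rad -0.004
roll rad 1.567
```

```bash
python3 -m pendant '[{"gripper":0,"dp":[0,0,0.15],"roll":0},{"gripper":0,"dp":[0,0,0.15],"roll":0},{"gripper":0,"dp":[0,0,0.1],"roll":0},{"gripper":0,"dp":[0,0,0.1],"roll":0},{"gripper":0,"dp":[0,0,0],"roll":0},{"gripper":0,"dp":[0,0,0],"roll":0},{"gripper":0,"dp":[0,0,0],"roll":0},{"gripper":0,"dp":[0,0,0],"roll":0},{"gripper":0,"dp":[0,0,0],"roll":0},{"gripper":0,"dp":[0,0,0],"roll":0}]'
```

```text
clock: 9.2
ee_pos: [0.6182, -0.2477, 0.0211]
tool_rot: [0.381, 3.118, 0.0]
force: [-3.1, 0.8, 5.3]
finger_gap: 0.0396
finger_force: 52.2
```

```bash
python3 -m pendant '[{"gripper":0.8,"dp":[0,0,0],"roll":0},{"gripper":0.8,"dp":[0,0,0],"roll":0},{"gripper":0.8,"dp":[0,0,0],"roll":0},{"gripper":0.8,"dp":[0,0,0],"roll":0},{"gripper":0.8,"dp":[0,0,-1],"roll":0},{"gripper":0.8,"dp":[0,0,-2.5],"roll":0},{"gripper":0.8,"dp":[0,0,-3],"roll":0},{"gripper":0.8,"dp":[0,0,-3],"roll":0},{"gripper":0,"dp":[0,0,-2],"roll":0},{"gripper":0,"dp":[0,0,0],"roll":0}]'; python3 - <<'E'
from h import *
go([.4636,-.2216,.105])
im,d,W=world('wrist'); cv2.imwrite('pics/wrist3.png',im); q=W.reshape(-1,3)
for p in((.619,-.25),(.4636,-.2216)):
    r=q[(np.hypot(q[:,0]-p[0],q[:,1]-p[1])<.035)]
    b=r[(r[:,2]>.042)&(r[:,2]<.059)];c=r[(r[:,2]>.068)&(r[:,2]<.1)]
    print(len(b),len(b) and cv2.minAreaRect((b[:,:2]*1000).astype(np.float32)),len(c), len(c) and (c.min(0)+c.max(0))/2, len(c) and np.median(c[:,2]))
E
```

```text
clock: 10.2
ee_pos: [0.6202, -0.2487, 0.1396]
tool_rot: [0.38, 3.112, -0.002]
force: [0.3, -0.2, 1.5]
finger_gap: 0.0401
finger_force: 0.0
t 10.2 tcp [ 0.6202 -0.2487  0.1396] yaw_y 76.1 tilt [ 0.006 -0.002 -1.   ] F [ 0.3 -0.2  1.5] gap 0.040091496284418944
dp cm [15.87 -1.13  3.36]
1335 ((618.9725952148438, -247.02879333496094), (40.6575927734375, 40.15114974975586), 76.0439682006836) 1399 [ 0.6191411  -0.24671433  0.07741655] 0.08160387963639423
298 ((486.5043640136719, -228.3769989013672), (22.7701416015625, 8.16705322265625), 78.77924346923828) 0 0 0
```

View pics/wrist3.png

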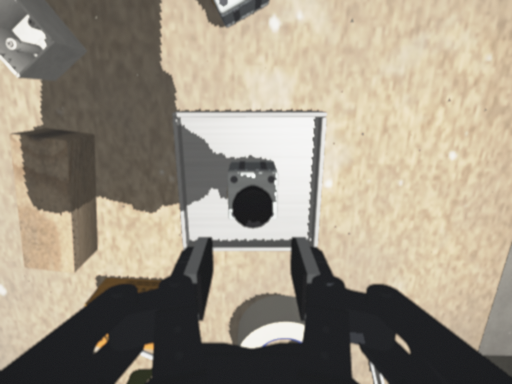

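The wrist view shows the jammed cylinder upright in the middle of the tray at (252,195), with its cap at 0.082 m. Next I'll push the other rod.

```bash
python3 -m pendant '[{"gripper":0,"dp":[1.87,-0.1,0],"roll":0},{"gripper":0,"dp":[3.5,-0.25,0],"roll":0},{"gripper":0,"dp":[3.5,-0.25,0],"roll":0},{"gripper":0,"dp":[3.5,-0.25,0],"roll":0},{"gripper":0,"dp":[2.5,-0.2,0],"roll":0},{"gripper":0,"dp":[1,-0.1,1],"roll":0},{"gripper":0,"dp":[0,0,1.5],"roll":0},{"gripper":0,"dp":[0,0,1],"roll":0},{"gripper":0,"dp":[0,0,0],"roll":0},{"gripper":0,"dp":[0,0,0],"roll":0}]'; python3 -c "
from h import *
go([.464,-.2218,.066])"
```

```text
clock: 11.25
ee_pos: [0.4614, -0.2207, 0.1]
tool_rot: [-0.38, -3.118, -0.0]
force: [0.6, -0.3, -0.4]
finger_gap: 0.0002
finger_force: 0.0
t 11.25 tcp [ 0.4614 -0.2207  0.1   ] yaw_y 76.1 tilt [-0.001  0.    -1.   ] F [ 0.6 -0.3 -0.4] gap 0.00019410254454242743
dp cm [-0.28 -0.05  3.4 ]
```

```bash
python3 -m pendant '[{"gripper":0,"dp":[-0.25,-0.05,0.4],"roll":0},{"gripper":0,"dp":[0,0,0.3],"roll":0},{"gripper":0,"dp":[0,0,0.3],"roll":0},{"gripper":0,"dp":[0,0,0.3],"roll":0},{"gripper":0,"dp":[0,0,0.3],"roll":0},{"gripper":0,"dp":[0,0,0.3],"roll":0},{"gripper":0,"dp":[0,0,0.3],"roll":0},{"gripper":0,"dp":[0,0,0.2],"roll":0},{"gripper":0,"dp":[0,0,0],"roll":0},{"gripper":0,"dp":[0,0,0],"roll":0}]'; python3 -c "
from h import *
go([.464,-.2218,.066])"
```

```text
clock: 12.25
ee_pos: [0.4633, -0.2216, 0.076]
tool_rot: [-0.38, -3.118, -0.0]
force: [0.8, -0.1, 0.0]
finger_gap: -0.0002
finger_force: 0.0
t 12.25 tcp [ 0.4633 -0.2216  0.076 ] yaw_y 76.1 tilt [-0.001  0.    -1.   ] F [ 0.8 -0.1  0. ] gap -0.00016059004872127645
dp cm [-0.07 -0.    1.  ]
```

```bash
python3 -m pendant '[{"gripper":0,"dp":[0,0,0.2],"roll":0},{"gripper":0,"dp":[0,0,0.2],"roll":0},{"gripper":0,"dp":[0,0,0.2],"roll":0},{"gripper":0,"dp":[0,0,0.2],"roll":0},{"gripper":0,"dp":[0,0,0.15],"roll":0},{"gripper":0,"dp":[0,0,0.15],"roll":0},{"gripper":0,"dp":[0,0,0.1],"roll":0},{"gripper":0,"dp":[0,0,0],"roll":0},{"gripper":0,"dp":[0,0,0],"roll":0},{"gripper":0,"dp":[0,0,0],"roll":0}]'
```

```text
clock: 13.25
ee_pos: [0.4638, -0.2219, 0.0659]
tool_rot: [0.381, 3.117, 0.001]
force: [-8.3, 3.9, 31.1]
finger_gap: 0.0003
finger_force: 15.1
```

Hard stop at 0.066 m, so this rod is fully home and the cylinder is sound. I'll retreat and check.

```bash
python3 -m pendant '[{"gripper":0,"dp":[0,0,-0.5],"roll":0},{"gripper":0,"dp":[0,0,-1.5],"roll":0},{"gripper":0,"dp":[0,0,-3],"roll":0},{"gripper":0,"dp":[0,0,-3],"roll":0},{"gripper":0,"dp":[0,0,-2],"roll":0},{"gripper":0,"dp":[0,0,0],"roll":0},{"gripper":0,"dp":[0,0,0],"roll":0},{"gripper":0,"dp":[0,0,0],"roll":0},{"gripper":0,"dp":[0,0,0],"roll":0},{"gripper":0,"dp":[0,0,0],"roll":0}]'; python3 - <<'E'
from h import *
for n in('side','wrist'):
    im,d,W=world(n); cv2.imwrite(f'pics/{n}4.png',im); q=W.reshape(-1,3)
    for p in((.619,-.247),(.4636,-.2216)):
        r=q[(np.hypot(q[:,0]-p[0],q[:,1]-p[1])<.03)]
        b=r[(r[:,2]>.042)&(r[:,2]<.053)];c=r[(r[:,2]>.059)&(r[:,2]<.1)]
        print(n,len(b),len(b) and cv2.minAreaRect((b[:,:2]*1000).astype(np.float32)),len(c), len(c) and (c.min(0)+c.max(0))/2, len(c) and np.median(c[:,2]))
E
```

```text
clock: 14.25
ee_pos: [0.4634, -0.2216, 0.1635]
tool_rot: [-0.38, -3.117, -0.0]
force: [-0.5, -0.4, 0.5]
finger_gap: 0.0001
finger_force: 0.0
side 142 ((616.6763305664062, -246.25692749023438), (41.71967315673828, 40.30814743041992), 76.2209701538086) 151 [ 0.61711017 -0.24624325  0.0715899 ] 0.08084567555308653
side 178 ((462.7941589355469, -220.39739990234375), (39.775394439697266, 41.076961517333984), 14.892480850219727) 133 [ 0.46349101 -0.22069485  0.06347966] 0.06482071779696075
wrist 137 ((612.8032836914062, -258.17279052734375), (9.888673782348633, 33.678890228271484), 71.34391021728516) 34 [ 0.60748855 -0.25345371  0.07377491] 0.07414341463694214
wrist 985 ((465.33111572265625, -221.95428466796875), (40.01749038696289, 40.136512756347656), 13.060648918151855) 961 [ 0.46516393 -0.22185889  0.06289154] 0.06471304702134253
```

View pics/side4.png

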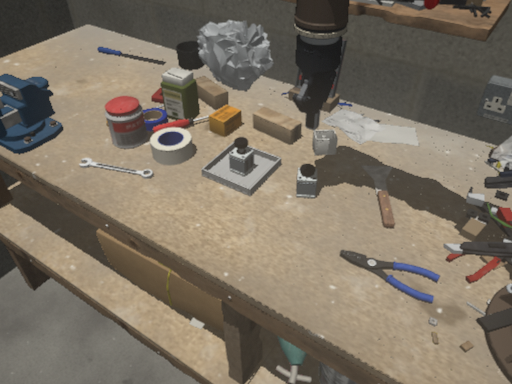

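The side view shows the jammed cylinder upright in the tray at (241,157). The sound one stands in its place at (307,180) with its rod home, and the robot is clear of both.

```bash
python3 -c "
from rig import close_job
print(close_job())"
```

```text
the job is handed in; nothing more can be done
None
```

I've handed the job in at about 14 s on the robot's clock: the cylinder that jammed stands upright and released near the centre of the tray, and the sound one stands where it was with its rod fully home.

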